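# Offer up a square cup over its cutout in a freshly painted caddy plate

## Task

The orange square cup stands mouth-down on the bench: turn it mouth-up, carry it over the standing board and hold it hovering about 15 mm above the square cutout in the green plate, upright, centred on the cutout and with its sides parallel to the cutout's, as if about to be lowered in. The paint on both green plates is wet, so nothing may touch them; do not touch the standing board either, and leave the drill, jigsaw, glue bottle and tape measure where they are. Finish while still holding the cup there, quite still: do not lower it in or let go.

Things in the scene. Friction and masses are not known exactly. Their poses are not given: they have to be found in the camera images.
- cup_center (a point): Centre of the orange plastic square cup: loose, straight flat sides, 56 x 56 mm, 70 mm tall, walls and base 4 mm, 85 to 160 g. Its z axis runs from the open mouth (35 mm along -z) to the closed base (35 mm along +z): z points UP at the start (mouth-down), DOWN when mouth-up. x and y are square to its sides. It rests steadily on mouth, base or any side. The base has a black round spot.
- cup_base (a point): Centre of the outside face of the cup's closed base: the lowest point of the cup when it is mouth-up. Axes as cup_center.
- square_plate: Fixed green plate 160 x 160 mm with the square cutout (the target), on two battens; top face 40 mm above the bench, plate 15 mm thick. Origin on the bench under the plate's centre; x and y parallel to its edges and to the cutout's sides, z up. Paint wet: not to be touched.
- square_plate_hole (a point): Centre of the square cutout (68 x 68 mm, right through), level with the plate's top face (40 mm above the bench); axes as square_plate.
- round_plate: The same green plate but with a round hole 68 mm across, not the target; it may lie left or right of the square one. Fixed, top face 40 mm above the bench, origin on the bench under its centre. Paint wet: not to be touched.
- fence: Straight board fixed on edge on the bench between the cup and the plates: 360 mm long (along its x, which runs away from the robot), 18 mm thick (two dark foot blocks 50 mm wide, 30 mm high), 90 mm high. Origin under its centre on the bench. Not to be touched.
- drill: Yellow and black cordless drill standing on its battery, about 200 mm tall, 200 mm long, loose; origin under the battery. Leave alone.
- jigsaw: Blue and black jigsaw standing on its sole plate, about 220 mm long, 175 mm tall, loose; origin under the sole. Leave alone.
- glue: White glue bottle with red cap, 60 mm diameter, 150 mm tall, loose, upright; origin under its centre. Leave alone.
- tape: Yellow tape measure, 70 x 40 mm, 65 mm tall, loose; origin under its centre. Leave alone.
- cup: The whole cup (see cup_center); origin at the centre of its mouth, same axes.
Mind the look-alikes: they are no part of the job. What is shaped like the cup but pink or white is not meant.

How it is judged (in metres and radians):
On the way:
1. the cup has been turned mouth-up (angle between cup_center's own z axis and vertical above 2.97 rad), for 0.2 s.
At the end, for the whole second after the job is handed in: The cup is held in the fingers, still (under 20 mm/s), mouth-up within 0.15 rad, its base 4 to 30 mm above the top face of the plate, centred on the square cutout within 7 mm, its sides parallel to the cutout's within 0.14 rad (any of the four ways round), touching nothing but the gripper (angle between cup_center's own z axis and vertical above 2.99 rad and horizontal distance between cup_base and square_plate_hole below 0.007 m and z of cup_base in the frame of square_plate_hole between 0.004 and 0.03 m and (angle between the x axis of cup_center and the x axis of square_plate_hole, either way round below 0.14 rad or angle between the x axis of cup_center and the y axis of square_plate_hole, either way round below 0.14 rad) and contact force between the fingers and cup above 1 N and contact force between cup and square_plate below 0.1 N and linear speed of cup below 0.02 m/s and angular speed of cup below 0.15 rad/s); the arm keeps its last pose, push and grip.
It fails at once if something touched a wet plate (contact force between any of square_plate, round_plate and anything else above 0.5 N).
It fails at once if the standing board was touched (contact force between fence and anything else above 0.5 N).
It fails at once if a bystander (drill, jigsaw, glue bottle, tape measure) was moved by more than 15 mm or tipped (distance of any of drill, jigsaw, glue, tape from where it was at the start of the episode above 0.015 m or angle between any of drill, jigsaw, glue, tape's own z axis and vertical above 0.2 rad).
It also fails if it takes over 72 s, if anything falls off the work surface, if the arm or the gripper's body presses on something with over 40 N, if the wrist force passes 120 N, or if a joint passes its speed limit or range.

## Robot

A 6-joint arm with a two-finger parallel gripper is mounted at the origin on the work surface. World frame = base frame: x ahead of the robot, y to its left, z up, the work surface at z = 0. Lengths are in mm, angles in degrees, forces in N, time in s.
With the tool pointing down it reaches from about 350 to 850 mm from the base axis. Payload 8.1 kg.
Tool frame: the origin (TCP) lies midway between the tips of the shut fingers; the grasp point (between the pads) lies 19 mm behind it (r.grasp_offset is the distance from the TCP to the grasp point, in mm); z points along the fingers, x is the direction in which the jaws open and shut, and the axes are right-handed (so a half turn about z gives the same grasp; the last joint's range is limited). The gripper opens to 85 mm and grips with 20 to 120 N. Pads are 22 mm wide; open, the fingers measure 114 mm over their backs; the gripper's body (76 mm by 85 mm) begins 54 mm behind the grasp point. The pads swing forward as they close: fully open they stand 13 mm farther back than shut.
Start: joints at [-74.737, 7.471, 85.268, -0, 87.261, -4.893], TCP at [206.773, -563.25, 231.292] pointing down, gripper open.
Joint ranges: [-169.43, 169.43], [-51.17, 129.36], [1.28, 143.12], [-76.62, 256.62], [0, 156.53], [-152.29, 152.29]. Speed limits (degrees/s): [136.94, 136.94, 159.86, 180, 180, 180].

## Interface

Orientations are given as [roll, pitch, yaw] about the fixed x, y, z axes, in that order (R = Rz(yaw) Ry(pitch) Rx(roll)).
In Python, from bench import r, optics, hand_in gives the robot as it stands.
- The arm moves only by the shell command python3 -m pendant 'ROWS' [FORCE]. ROWS is JSON, a list of rows, each a list of 5 numbers: the opening, from 0 (shut) to 1 (fully open), then the shift along the tool's x, y, z in mm, then the turn about the tool's z in degrees. A call has 1 to 10 rows; each row shifts and turns the commanded pose from where the row before left it, along the tool's axes as they then stand; what a row does not reach is not made up. A row lasts 1/10 s, in which the tool goes at most 50 mm and 8.59 degrees, less where a joint would pass 70% of its speed; a pose out of reach is approached as far as the arm can. A call with a gripper value outside its range is refused whole. The fingers move at their own pace and stop on an object; FORCE is the grip in N (left out, the last holds). Time passes only in rows, so rows that do not move let the fingers close. It gives the time, the measured TCP pose, the force and the opening at its end, in the units of the state.
- r.sense(): the state, without advancing time (a new reading comes with each control period).
- optics.snapshot(name): name is "scene" or "top"; returns (picture, depth): 400x640x3 uint8, blue, green, red; 400x640 float32, mm along the optical axis (not along the pixel's ray), 0 where there is no reading.
- optics.camera_params(name): a dict with "camera_matrix" (3x3 intrinsics, pixels), "eye" and "orientation" of the camera in the world. Camera axes: x right, y down, z forward; pixel columns grow to the right and rows downward; lengths in mm; the calibration is good to about 2 mm. A picture is of the moment at which its call begins. camera_params takes no time and is no camera call.
- hand_in(): hands the job in, once; it reports no verdict.
Trained networks look in the newest picture that a camera, given by its name, has taken for a name from the list of things; names that differ only in an ending like _2 or _b are one class to them, and where a whole thing is asked for, a point or a joint stands for the part that bears it (a point fixed in the world has none). Each returns a list of dicts, best first, with "score" (0 to 1); they miss things now and then, are a little off and sometimes report something else, mostly with a low value. They report only what shows in the picture. A call takes as long as a camera call. They do not tell look-alikes from the thing itself.
- optics.search_frame(camera, query): "at" ([x, y, z] in mm, in world coordinates, good to about 4 mm: the middle of the surface that is visible of it).
The state is a dict: "time": time; "joint_pos": joint angles; "qd": joint speeds; "joint_efforts": joint torques, N m; "tool_pos": TCP position; "tcp_rot": TCP orientation; "ft_force": force on the tool from outside, world axes, zero at the start; "wrist_torque": the same for the moment, N m; "finger_gap": finger opening in mm.
Only numpy, scipy, OpenCV 4.12 (cv2) and the standard library are available. Lean on these libraries where they do the work, as an engineer would, in place of code of your own. Each camera call takes 0.05 s, during which the arm holds its last target. There are 200 camera calls.

## Working session

There is one attempt and no reset: what is moved stays moved. The work goes in short steps, Python scripts to look and compute and a shell command to move; the robot and the scene stay as the last step left them, time stands still between calls to the robot, and variables do not carry over. Pictures are saved under pics/ and viewed, about 8 in all and at most 12, crops included, and the job is handed in when it is done.

```bash
mkdir -p pics; ls; python3 - <<'E'
from bench import r,optics
import cv2,numpy as np
print(r.sense())
for n in ("scene","top"):
    im,d=optics.snapshot(n); cv2.imwrite(f"pics/{n}0.png",im)
    np.savez(f"pics/{n}0.npz",im=im,d=d); print(n,optics.camera_params(n))
    for q in ("cup","square_plate","round_plate","fence","drill","jigsaw","glue","tape"):
        print(q,[(np.round(o["at"]),round(o["score"],2)) for o in optics.search_frame(n,q)][:4])
E
```

```text
pics
{'time': 0.0, 'joint_pos': array([-7.47370398e+01,  7.51828940e+00,  8.53297423e+01,  2.04052627e-03,
        8.72606052e+01, -4.89271114e+00]), 'qd': array([ 0.07588492, -0.02700088, -0.00080374, -0.00708469, -0.04700244,
        0.07489441]), 'joint_efforts': array([-1.09204073e-03, -5.69395924e+01, -5.00563502e+01, -4.06132949e-04,
        1.45513960e-02, -6.89589569e-06]), 'tool_pos': array([ 206.63443773, -562.70968527,  230.20682259]), 'tcp_rot': array([-1.79988704e+02,  1.08067192e-01, -6.98444175e+01]), 'ft_force': array([-0.02100221, -0.72829808,  0.44343378]), 'wrist_torque': array([0.03613544, 0.04445671, 0.01568934]), 'finger_gap': 85.59606146154748}
scene {'camera_matrix': array([[378.11118357,   0.        , 321.41228158],
       [  0.        , 378.11118357, 206.76507636],
       [  0.        ,   0.        ,   1.        ]]), 'eye': array([1286.95410664,  218.81658637, 1050.54816086]), 'orientation': array([-144.34233272,   -0.57730762,  107.89348896])}
cup [(array([652., 448.,  69.]), 0.79), (array([529., 158.,  68.]), 0.78), (array([622., 280.,  68.]), 0.57)]
squar
[... 410 characters left out ...]
6957392],
       [  0.        , 455.33158776, 201.879939  ],
       [  0.        ,   0.        ,   1.        ]]), 'eye': array([ 534.40723025,   39.86627131, 1464.86290931]), 'orientation': array([-175.94845032,   -0.30425807,  -88.82854601])}
cup [(array([607., 278.,  73.]), 0.79), (array([511., 148.,  68.]), 0.78), (array([630., 440.,  66.]), 0.65), (array([452., 281.,  70.]), 0.6)]
square_plate [(array([ 517., -116.,   41.]), 0.7)]
round_plate [(array([ 539., -322.,   37.]), 0.83)]
fence [(array([555.,  71.,  87.]), 0.76)]
drill [(array([513., 556., 186.]), 0.9)]
jigsaw [(array([ 528., -522.,  108.]), 0.79)]
glue [(array([782., 103., 103.]), 0.91)]
tape [(array([769., -48.,  64.]), 0.87)]
```

View pics/top0.png

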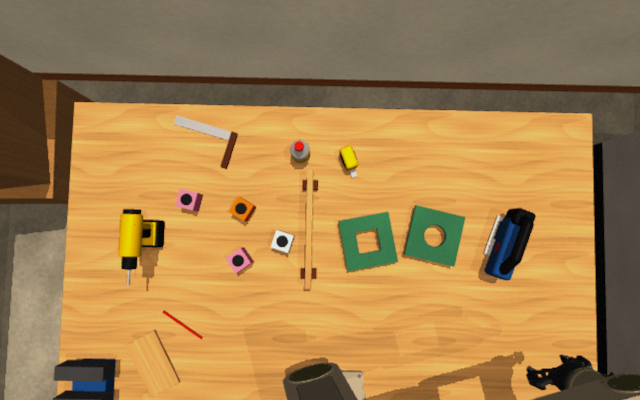

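View pics/scene0.png

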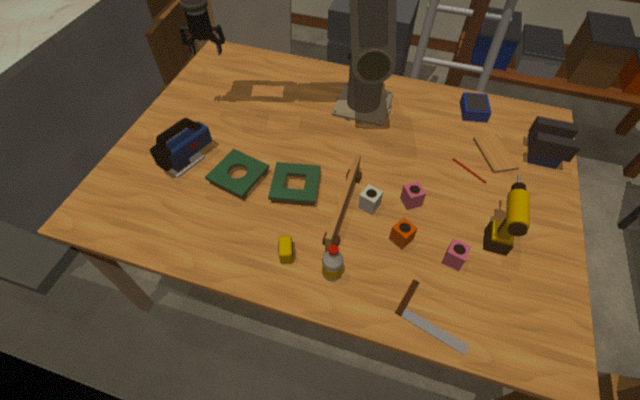

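```bash
cat > h.py <<'E'
import numpy as np,cv2
from scipy.spatial.transform import Rotation as Ro
def cloud(p,d):
    K=p["camera_matrix"];v,u=np.indices(d.shape)
    c=np.stack([(u-K[0,2])/K[0,0]*d,(v-K[1,2])/K[1,1]*d,d],-1)
    return c@Ro.from_euler("xyz",p["orientation"],degrees=True).as_matrix().T+p["eye"]
def masks(im):
    h=cv2.cvtColor(im,cv2.COLOR_BGR2HSV)
    return h
def comps(m,mn):
    n,l,s,c=cv2.connectedComponentsWithStats(m.astype(np.uint8))
    return [(l==i,c[i]) for i in range(1,n) if s[i,4]>=mn]
E
python3 - <<'E'
from bench import optics
from h import *
for n in ("top","scene"):
    z=np.load(f"pics/{n}0.npz");im,d=z["im"],z["d"];P=cloud(optics.camera_params(n),d);H=masks(im)
    ok=d>0
    h,s,v=[H[...,i].astype(int) for i in range(3)]
    fl=P[ok&(abs(P[...,2])<40)]; print(n,"bench z",np.median(fl[:,2]))
    for nm,m,lo in (("green",(h>50)&(h<90)&(s>100)&ok,35),("orange",(h>=5)&(h<=14)&(s>200)&(v>150)&ok,62)):
        for c,ctr in comps(m,60):
            q=P[c]
            t=q[(q[:,2]>lo)&(q[:,2]<lo+14)].astype(np.float32)
            if len(t)<40: continue
            r=cv2.minAreaRect(np.ascontiguousarray(t[:,:2]))
            print(nm,ctr.round(),len(q),"z",np.median(t[:,2]),"rect",np.round(np.r_[r[0],r[1],r[2]],1),"mean",t.mean(0).round(1))
    for nm,(u,w) in dict(fence_r=(305,195)).items():
        pass
    t=P[ok&(abs(P[...,2]-88)<7)&(P[...,1]>40)&(P[...,1]<105)&(P[...,0]>330)&(P[...,0]<740)].astype(np.float32)
    print("fence",len(t),cv2.minAreaRect(np.ascontiguousarray(t[:,:2])))
E
```

```text
top bench z -0.5659569368106077
green [434. 236.] 2143 z 39.47714 rect [ 537.9 -322.4  159.9  156.4   77.5] mean [ 537.4 -322.3   39.7]
green [368. 241.] 1983 z 39.534134 rect [ 516.1 -114.   156.6  157.4   11.4] mean [ 515.9 -114.    39.8]
fence 694 ((552.4566040039062, 71.02772521972656), (359.8336181640625, 18.02756118774414), 0.19258879125118256)
scene bench z 1.0148662495962526
orange [405. 228.] 146 z 70.828316 rect [608.2 278.7  55.2  56.2  58.3] mean [609.3 279.2  70.9]
fence 541 ((550.67626953125, 68.12113952636719), (362.1462707519531, 18.987560272216797), 0.26315048336982727)
```

Top view: the cup-like things are orange at (241,209), pink at (188,200), pink at (238,261) and white at (282,242). I choose the orange one. The square cutout is at (368,241) and the round one, not the target, at (434,236).

```bash
python3 - <<'E'
from bench import optics
from h import *
from scipy.optimize import minimize
crops=[]
for n in ("top","scene"):
    z=np.load(f"pics/{n}0.npz");im,d=z["im"],z["d"];p=optics.camera_params(n);P=cloud(p,d);H=masks(im)
    u,v=((241,209) if n=="top" else (403,232))
    crops.append(cv2.resize(im[v-35:v+35,u-35:u+35],(400,400),interpolation=cv2.INTER_NEAREST))
    # cup top by height near the cup
    m=(abs(P[...,2]-70)<5)&(np.hypot(P[...,0]-608,P[...,1]-279)<50)
    t=np.ascontiguousarray(P[m][:,:2].astype(np.float32)); print(n,"cup",len(t),cv2.minAreaRect(t),t.mean(0))
    # plate top and hole
    m=(abs(P[...,2]-40)<6)&(np.hypot(P[...,0]-516,P[...,1]+114)<125)&(P[...,1]>-216)
    t=np.ascontiguousarray(P[m][:,:2].astype(np.float32)); r=cv2.minAreaRect(t); print("plate",len(t),r,t.mean(0))
    m=(abs(P[...,2]-2)<20)&(np.hypot(P[...,0]-516,P[...,1]+114)<48)
    # project pixel rays on z=40 for hole outline
    K=p["camera_matrix"];R=Ro.from_euler("xyz",p["orientation"],degrees=True).as_matrix()
    vv,uu=np.indices(d.shape);ray=np.stack([(uu-K[0,2])/K[0,0],(vv-K[1,2])/K[1,1],np.ones(d.shape)],-1)@R.T
    Q=p["eye"]+ray*((40-p["eye"][2])/ray[...,2])[...,None]
    m=(P[...,2]<33)&(np.hypot(Q[...,0]-516,Q[...,1]+114)<60)&(d>0)
    t=np.ascontiguousarray(Q[m][:,:2].astype(np.float32)); print("hole",len(t),cv2.minAreaRect(t),t.mean(0))
cv2.imwrite("pics/crop.png",np.hstack(crops))
E
```

```text
top cup 301 ((610.1646118164062, 281.5885009765625), (56.281761169433594, 56.020355224609375), 59.47266387939453) [610.4692  280.96686]
plate 2041 ((517.5556640625, -113.329345703125), (160.0171356201172, 160.0974884033203), 11.761039733886719) [ 517.28955  -113.517296]
hole 477 ((508.1846923828125, -104.21371459960938), (93.8116683959961, 89.7649917602539), 5.250245571136475) [ 517.3604  -112.37982]
scene cup 299 ((608.5089111328125, 278.8535461425781), (56.6580696105957, 57.81714630126953), 60.17204666137695) [609.7438  278.65057]
plate 1434 ((514.6686401367188, -116.54512786865234), (166.8509521484375, 160.88589477539062), 11.826722145080566) [ 520.2007  -114.66988]
hole 267 ((517.48974609375, -115.09962463378906), (62.76765823364258, 66.01834869384766), 11.754622459411621) [ 518.2443  -114.74971]
```

View pics/crop.png

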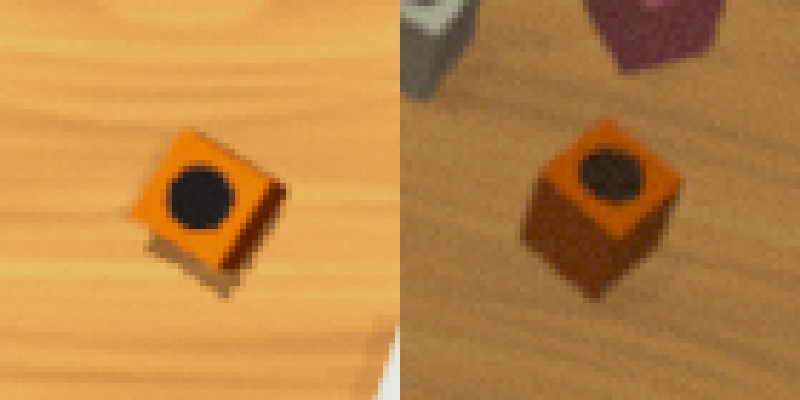

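```bash
python3 -m pendant '[[1,0,0,0,-8.5],[1,0,0,0,-8.5],[1,0,0,0,-8.5],[1,0,0,0,-8.5],[1,0,0,0,-8.5],[1,0,0,0,-8.5],[1,0,0,0,-8.5],[1,0,0,0,-8.5]]'
```

```text
time: 1.7
tool_pos: [206.8, -563.3, 231.3]
tcp_rot: [180.0, 0.0, -1.5]
ft_force: [0.4, 0.4, -0.3]
finger_gap: 85.3
```

The crop confirms it: orange, base up with the black spot, mouth-down. The cup is at about (609.5, 280), side angle about 59.8°. The cutout is at about (517, -114), angle 11.8°.

```bash
python3 -m pendant '[[1,0,0,0,-8.5],[1,0,0,0,-8.5],[1,0,0,0,-8.5],[1,0,0,0,-8.5],[1,0,0,0,-8.5],[1,0,0,0,-8.5],[1,0,0,0,-8.5],[1,0,0,0,-1.8]]'
python3 -m pendant '[[1,45,-5,0,0],[1,45,-5,0,0],[1,45,-5,0,0],[1,45,-5,0,0],[1,45,-5,0,0],[1,45,-5,0,0],[1,45,-5,0,0],[1,45,-5,0,0],[1,45,-5,0,0],[1,45,-5,0,0]]'
python3 -m pendant '[[1,45,-5,0,0],[1,45,-5,0,0],[1,45,-5,0,0],[1,45,-5,0,0],[1,45,-5,0,0],[1,45,-5,0,0],[1,45,-5,0,0],[1,45,-5,0,0],[1,45,-5,0,0],[1,0,0,0,0]]'
```

```text
time: 2.5
tool_pos: [206.8, -563.2, 231.3]
tcp_rot: [180.0, 0.0, 59.8]
ft_force: [-0.0, 0.1, 0.5]
finger_gap: 85.3
time: 3.5
tool_pos: [392.9, -148.6, 231.6]
tcp_rot: [179.9, -0.0, 59.4]
ft_force: [0.9, -1.0, -0.4]
finger_gap: 85.2
time: 4.5
tool_pos: [559.8, 226.0, 229.6]
tcp_rot: [-179.9, -0.0, 59.7]
ft_force: [-0.6, -0.4, 0.2]
finger_gap: 85.4
```

```bash
cat >> h.py <<'E'
def togo(x,y,z=None):
    from bench import r
    s=r.sense();Rm=Ro.from_euler("xyz",s["tcp_rot"],degrees=True).as_matrix()
    p=s["tool_pos"];print("tool axes move",((np.array([x,y,p[2] if z is None else z])-p)@Rm).round(1),"yaw",s["tcp_rot"].round(1),p.round(1))
E
python3 -c "
from h import *
togo(609.5,280)"
```

```text
tool axes move [71.7 15.6 -0. ] yaw [-179.9   -0.    59.7] [559.8 226.  229.6]
```

```bash
python3 -m pendant '[[1,36,15,0,0],[1,35.7,14.6,0,0],[1,0,0,40,0],[1,0,0,40,0],[1,0,0,40,0],[1,0,0,40,0],[1,0,0,21,0],[1,0,0,21,0],[1,0,0,0,0]]'
```

```text
time: 5.4
tool_pos: [618.5, 266.5, 25.1]
tcp_rot: [-179.7, 0.3, 59.4]
ft_force: [-0.6, 0.4, -0.5]
finger_gap: 85.6
```

```bash
python3 -m pendant '[[0.4,0,0,0,0],[0.3,0,0,0,0],[0.2,0,0,0,0],[0.2,0,0,0,0],[0.2,0,0,0,0],[0.2,0,0,0,0],[0.2,0,0,0,0],[0.2,0,0,0,0]]' 20
```

```text
time: 6.2
tool_pos: [623.1, 268.6, 31.8]
tcp_rot: [179.8, -0.2, 59.5]
ft_force: [1.1, -0.4, 5.8]
finger_gap: 56.1
```

```bash
python3 -m pendant '[[0.2,0,0,1.5,0],[0.2,0,5,0,0],[0.2,0,5,-0.5,0],[0.2,0,5,0,0],[0.2,0,5,0.5,0],[0.2,0,5,1,0],[0.2,0,5,1.5,0],[0.2,0,0,0,0]]' 20
python3 - <<'E'
from bench import optics
from h import *
c=[]
for n,u,v in (("top",228,215),("scene",405,235)):
    im,d=optics.snapshot(n); c.append(cv2.resize(im[v-50:v+50,u-50:u+50],(400,400),interpolation=cv2.INTER_CUBIC))
cv2.imwrite("pics/tip1.png",np.hstack(c))
E
```

```text
time: 7.0
tool_pos: [648.3, 253.4, 26.9]
tcp_rot: [179.9, -0.1, 59.5]
ft_force: [0.3, 0.6, 4.7]
finger_gap: 55.6
```

View pics/tip1.png

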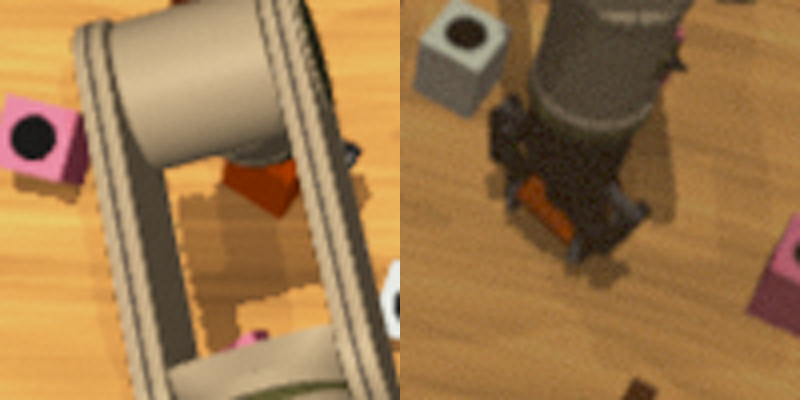

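Top left: orange face at crop (265,180), darker, possibly the rear side tipping up. I check with depth.

```bash
cat >> h.py <<'E'
def orange():
    from bench import optics
    for n in ("top","scene"):
        im,d=optics.snapshot(n);P=cloud(optics.camera_params(n),d);H=masks(im).astype(int)
        m=(H[...,0]<=14)&(H[...,0]>=3)&(H[...,1]>190)&(d>0)&(P[...,2]>3)&(np.hypot(P[...,0]-660,P[...,1]-245)<120)
        for c,ct in comps(m,15):
            q=P[c]; w,V=np.linalg.eigh(np.cov(q.T)); nn=V[:,0]*np.sign(V[2,0])
            print(n,ct.round(),len(q),"mean",q.mean(0).round(),"zrange",np.percentile(q[:,2],[2,98]).round(),"normal",nn.round(2),"rms",w[0]**.5)
E
python3 -c "
from h import *
orange()"
```

```text
top [244. 211.] 175 mean [602. 273.  55.] zrange [22. 88.] normal [-0.85  0.31  0.41] rms 4.812733763500449
scene [391. 236.] 91 mean [648. 245.  62.] zrange [23. 72.] normal [-0.77  0.61  0.21] rms 4.2409370881670885
```

It is rolling on its edge, about 28° so far. Continue the arc.

```bash
python3 -m pendant '[[0.2,0,5,1.5,0],[0.2,0,4.5,2,0],[0.2,0,4.5,2.5,0],[0.2,0,4,3,0],[0.2,0,4,3.5,0],[0.2,0,3.5,3.5,0],[0.2,0,3.5,4,0],[0.2,0,0,0,0]]' 20; python3 -c "
from h import *
orange()"
```

```text
time: 8.0
tool_pos: [677.0, 236.9, 9.5]
tcp_rot: [179.6, -0.3, 59.4]
ft_force: [5.5, -4.8, 17.6]
finger_gap: 56.1
top [248. 203.] 302 mean [626. 261.  58.] zrange [21. 82.] normal [-0.75  0.05  0.66] rms 8.329897162564034
scene [404. 237.] 54 mean [635. 286.  57.] zrange [28. 78.] normal [-0.06  0.95  0.32] rms 4.015372165971719
scene [383. 244.] 59 mean [674. 228.  46.] zrange [38. 55.] normal [ 0.82 -0.58  0.01] rms 2.859259314128299
```

```bash
python3 -m pendant '[[1,0,0,0,0],[1,0,0,0,0],[1,0,0,0,0],[1,0,0,0,0],[1,0,0,-20,0],[1,0,-20,-40,0],[1,0,-40,-20,0],[1,0,-40,-20,0],[1,0,-40,0,0],[1,0,-40,0,0]]' 20; python3 -c "
from h import *
orange()"
```

```text
time: 9.1
tool_pos: [516.7, 330.8, 108.2]
tcp_rot: [179.9, -0.2, 59.5]
ft_force: [-0.0, -0.4, 0.3]
finger_gap: 85.2
top [261. 196.] 45 mean [652. 224.  25.] zrange [ 5. 47.] normal [-0.47 -0.88  0.  ] rms 0.5073938851821239
scene [389. 244.] 492 mean [671. 246.  50.] zrange [10. 61.] normal [0.38 0.16 0.91] rms 11.69949942096715
```

```bash
cat >> h.py <<'E'
def cuprect(zt,x=660,y=245,rad=75,cams=("top","scene"),save=None):
    from bench import optics
    cr=[]
    for n in cams:
        im,d=optics.snapshot(n);P=cloud(optics.camera_params(n),d)
        m=(abs(P[...,2]-zt)<5)&(np.hypot(P[...,0]-x,P[...,1]-y)<rad)&(d>0)
        t=np.ascontiguousarray(P[m].astype(np.float32))
        if len(t)>20:
            r=cv2.minAreaRect(np.ascontiguousarray(t[:,:2]));print(n,len(t),np.round([*r[0],*r[1],r[2]],1),"z",np.median(t[:,2]))
            v,u=np.argwhere(m).mean(0).astype(int);v=max(v,50);cr.append(cv2.resize(im[v-50:v+50,u-50:u+50],(400,400),interpolation=cv2.INTER_CUBIC))
    if save and cr: cv2.imwrite(save,np.hstack(cr))
E
python3 -c "
from h import *
cuprect(56,save='pics/lie.png')"
```

```text
top 356 [665.6 248.   56.6  69.8  62.3] z 55.691704
scene 382 [663.  245.   56.6  74.6  62.1] z 56.515427
```

View pics/lie.png

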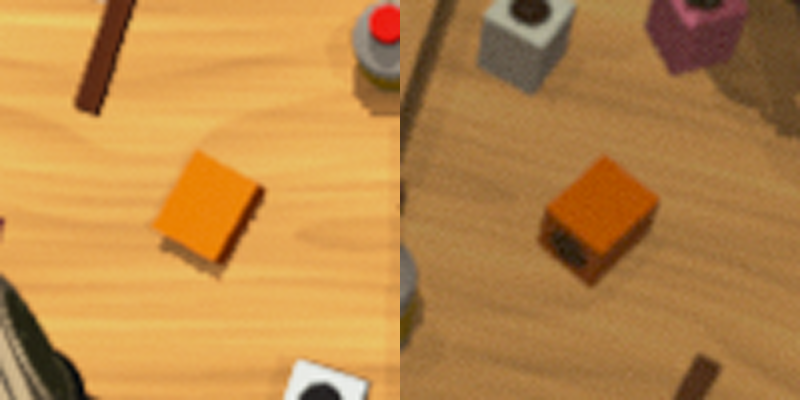

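Cup lies on its side, black spot facing the roll direction, at about (664.5,246.5), yaw 62.2. Approach for the second quarter turn.

```bash
python3 -m pendant '[[1,0,0,0,-2.7],[1,0,0,0,0]]'; python3 -c "
from h import *
togo(680.4,238.1,24)"
```

```text
time: 9.5
tool_pos: [518.4, 329.0, 106.0]
tcp_rot: [180.0, -0.0, 62.2]
ft_force: [-0.8, 0.4, -0.8]
finger_gap: 85.3
tool axes move [ -4.8 185.7  82.2] yaw [180.   -0.   62.2] [518.4 329.  106. ]
```

```bash
python3 -m pendant '[[1,-1,40,0,0],[1,-1,40,0,0],[1,-1,40,0,0],[1,-1,40,0,0],[1,-0.8,25.7,0,0],[1,0,0,40,0],[1,0,0,40,0],[1,0,0,2,0],[1,0,0,0,0]]'; python3 -c "
from h import *
togo(680.4,238.1,24)"
```

```text
time: 10.4
tool_pos: [678.3, 237.6, 22.1]
tcp_rot: [-179.9, 0.1, 62.1]
ft_force: [-0.5, 0.2, 1.5]
finger_gap: 85.1
tool axes move [ 1.4  1.6 -1.9] yaw [-1.799e+02  1.000e-01  6.210e+01] [678.3 237.6  22.1]
```

```bash
python3 -m pendant '[[0.2,0,1,-1,0],[0.2,0,0,0,0],[0.2,0,0,0,0],[0.2,0,0,0,0],[0.2,0,0,0,0],[0.2,0,0,0,0],[0.2,0,0,1,0]]' 20
python3 -m pendant '[[0.2,0,4.3,-0.5,0],[0.2,0,4.3,-0.5,0],[0.2,0,4.3,-0.5,0],[0.2,0,4.3,0,0],[0.2,0,4.3,0.3,0],[0.2,0,4.3,0.3,0],[0.2,0,0,0,0]]' 20
python3 -c "
from h import *
orange()"
```

```text
time: 11.1
tool_pos: [682.5, 238.7, 28.1]
tcp_rot: [179.7, -0.2, 62.2]
ft_force: [-5.8, -2.8, 18.1]
finger_gap: 55.8
time: 11.8
tool_pos: [704.6, 227.4, 28.2]
tcp_rot: [179.8, -0.2, 62.2]
ft_force: [-3.5, 1.1, 8.9]
finger_gap: 55.5
top [255. 191.] 185 mean [666. 240.  53.] zrange [ 7. 64.] normal [-0.96  0.1   0.25] rms 8.645392887204558
scene [378. 253.] 203 mean [709. 222.  48.] zrange [ 8. 62.] normal [ 0.8  -0.57  0.2 ] rms 6.998594371536798
```

```bash
python3 - <<'E'
from bench import optics
from h import *
c=[]
for n,u,v in (("top",252,190),("scene",380,250)):
    im,d=optics.snapshot(n); c.append(cv2.resize(im[v-35:v+35,u-35:u+35],(400,400),interpolation=cv2.INTER_CUBIC))
cv2.imwrite("pics/tip2.png",np.hstack(c))
E
```

```text
(no output)
```

View pics/tip2.png

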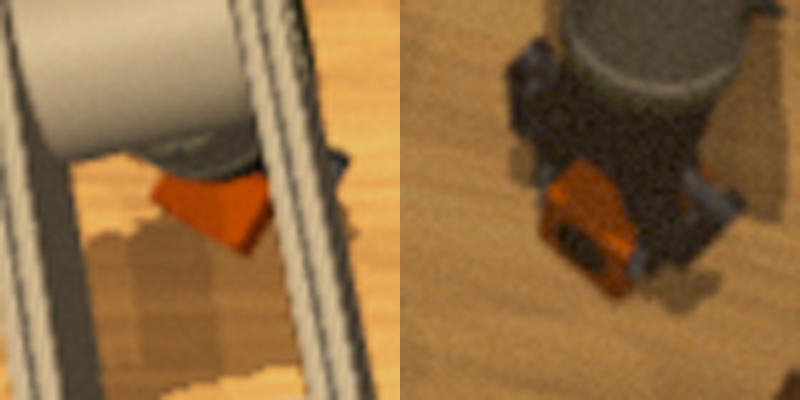

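The second roll mostly slid: the base spot still faces sideways at crop right (580,245). New plan: grip near the mouth end, lift with a loosened grip, and let the heavier base end swing down.

```bash
python3 -m pendant '[[1,0,0,0,0],[1,0,0,0,0],[1,0,0,0,0],[1,0,0,-30,0],[1,0,-20,-40,0],[1,0,-45,0,0],[1,0,-45,0,0],[1,0,-45,0,0],[1,0,0,0,0]]' 20; python3 -c "
from h import *
cuprect(56,690,235,85)"
```

```text
time: 12.9
tool_pos: [560.1, 300.8, 92.8]
tcp_rot: [-179.8, 0.1, 62.4]
ft_force: [-0.6, 0.4, -0.7]
finger_gap: 85.6
top 374 [685.5 239.3  57.6  69.7  62.4] z 55.678032
scene 394 [683.9 236.4  57.5  73.3  61.8] z 56.652916
```

```bash
python3 -c "
from h import *
togo(665.5,248.3,9)"
```

```text
tool axes move [  1.9 112.7  85.2] yaw [180.    0.   62.3] [564.8 299.1  94.2]
```

```bash
python3 -m pendant '[[1,1.9,40,0,0],[1,0,40,0,0],[1,0,32.7,0,0],[1,0,0,40,0],[1,0,0,35,0],[1,0,0,10,0],[1,0,0,0,0]]'
python3 -m pendant '[[0.5,0,0,0,0],[0.5,0,0,0,0],[0.5,0,0,0,0],[0.5,0,0,0,0],[0.5,0,0,0,0],[0.5,0,0,0,0],[0.5,0,0,-10,0],[0.5,0,0,-10,0],[0.5,0,0,0,0]]' 20
python3 -c "
from h import *
orange()"
```

```text
time: 13.7
tool_pos: [665.0, 246.2, 6.4]
tcp_rot: [-179.8, 0.2, 62.1]
ft_force: [-0.7, -0.1, 0.0]
finger_gap: 85.4
time: 14.6
tool_pos: [667.9, 248.1, 32.2]
tcp_rot: [179.8, -0.2, 62.2]
ft_force: [0.7, 0.2, -0.9]
finger_gap: 56.2
top [266. 183.] 25 mean [691. 207.  44.] zrange [11. 76.] normal [-0.51 -0.86  0.  ] rms 0.9480205689422397
scene [384. 247.] 448 mean [696. 234.  67.] zrange [23. 79.] normal [ 0.56 -0.04  0.82] rms 12.98169453505864
```

```bash
for i in 1; do python3 -m pendant '[[0.65,0,0,0,0],[0.65,0,0,0,0],[0.65,0,0,0,0]]' 20; python3 -c "
from h import *
orange()"; done
python3 -m pendant '[[0.655,0,0,0,0],[0.655,0,0,0,0],[0.655,0,0,0,0]]' 20; python3 -c "
from h import *
orange()"
```

```text
time: 15.0
tool_pos: [665.9, 247.4, 28.5]
tcp_rot: [-180.0, 0.0, 62.2]
ft_force: [0.5, 0.3, -1.7]
finger_gap: 55.8
top [267. 184.] 24 mean [688. 206.  41.] zrange [11. 70.] normal [-0.48 -0.88  0.  ] rms 0.4225596620265215
scene [384. 247.] 437 mean [694. 233.  66.] zrange [22. 76.] normal [ 0.56 -0.1   0.82] rms 12.624294668717909
time: 15.4
tool_pos: [666.3, 247.5, 29.2]
tcp_rot: [180.0, 0.0, 62.2]
ft_force: [0.8, 0.0, -1.4]
finger_gap: 56.1
top [266. 184.] 23 mean [688. 206.  42.] zrange [17. 69.] normal [0.47 0.88 0.  ] rms 0.42747423925522127
scene [384. 247.] 448 mean [695. 233.  66.] zrange [22. 78.] normal [ 0.56 -0.12  0.82] rms 12.541441713476507
```

```bash
python3 -m pendant '[[0.66,0,0,0,0],[0.66,0,0,0,0],[0.66,0,0,0,0]]' 20; python3 -c "
from h import *
orange()"
python3 -m pendant '[[0.664,0,0,0,0],[0.664,0,0,0,0],[0.664,0,0,0,0]]' 20; python3 -c "
from h import *
orange()"
python3 -m pendant '[[0.668,0,0,0,0],[0.668,0,0,0,0],[0.668,0,0,0,0]]' 20; python3 -c "
from h import *
orange()"
```

```text
time: 15.8
tool_pos: [666.4, 247.5, 29.4]
tcp_rot: [180.0, -0.0, 62.2]
ft_force: [-0.8, 0.4, -0.3]
finger_gap: 56.1
top [266. 185.] 23 mean [686. 208.  26.] zrange [ 5. 56.] normal [-0.47 -0.88  0.02] rms 0.5868586291224901
scene [384. 249.] 463 mean [690. 235.  50.] zrange [ 8. 61.] normal [ 0.39 -0.02  0.92] rms 12.060256473000571
time: 16.2
tool_pos: [666.3, 247.6, 29.2]
tcp_rot: [180.0, -0.0, 62.2]
ft_force: [-0.3, -0.0, -0.3]
finger_gap: 56.9
top [267. 185.] 22 mean [687. 208.  25.] zrange [ 4. 52.] normal [-0.45 -0.89  0.02] rms 0.5322215613501354
scene [384. 249.] 464 mean [691. 235.  50.] zrange [ 7. 60.] normal [0.42 0.02 0.91] rms 12.556814720964923
time: 16.6
tool_pos: [666.3, 247.5, 29.2]
tcp_rot: [180.0, 0.0, 62.2]
ft_force: [0.5, -0.7, 0.7]
finger_gap: 57.1
top [266. 185.] 22 mean [687. 208.  28.] zrange [ 8. 54.] normal [-0.48 -0.88  0.01] rms 0.622372845402243
scene [384. 249.] 469 mean [691. 236.  50.] zrange [ 8. 61.] normal [0.42 0.02 0.91] rms 12.406263621334208
```

Soft grip works as a force dial: it let go between 0.655 and 0.660. Regrip low and use finer steps.

```bash
python3 -m pendant '[[0.7,0,0,20,0],[0.65,0,0,0,0],[0.65,0,0,0,0],[0.65,0,0,0,0],[0.656,0,0,-10,0],[0.656,0,0,-10,0],[0.656,0,0,0,0],[0.656,0,0,0,0]]' 20; python3 -c "
from h import *
orange()"
python3 -m pendant '[[0.657,0,0,0,0],[0.657,0,0,0,0],[0.657,0,0,0,0],[0.657,0,0,0,0]]' 20; python3 -c "
from h import *
orange()"
python3 -m pendant '[[0.658,0,0,0,0],[0.658,0,0,0,0],[0.658,0,0,0,0],[0.658,0,0,0,0]]' 20; python3 -c "
from h import *
orange()"
```

```text
time: 17.5
tool_pos: [667.5, 248.0, 31.0]
tcp_rot: [179.9, -0.1, 62.2]
ft_force: [0.8, 1.5, 1.5]
finger_gap: 55.8
top [266. 185.] 19 mean [686. 209.  28.] zrange [ 7. 53.] normal [-0.44 -0.9   0.01] rms 0.7151503943073175
scene [384. 249.] 436 mean [689. 237.  50.] zrange [ 8. 61.] normal [ 0.46 -0.09  0.89] rms 12.720240829734523
time: 18.0
tool_pos: [666.2, 247.5, 29.0]
tcp_rot: [-180.0, 0.0, 62.2]
ft_force: [0.8, 0.4, 1.0]
finger_gap: 56.1
top [266. 185.] 18 mean [686. 208.  25.] zrange [ 4. 52.] normal [-0.46 -0.89  0.01] rms 0.47094794949009094
scene [384. 249.] 434 mean [689. 236.  50.] zrange [ 9. 61.] normal [ 0.43 -0.05  0.9 ] rms 11.899029690004694
time: 18.5
tool_pos: [666.1, 247.4, 29.0]
tcp_rot: [-180.0, 0.0, 62.2]
ft_force: [0.4, 0.3, 0.1]
finger_gap: 56.2
top [266. 185.] 17 mean [685. 208.  30.] zrange [ 9. 56.] normal [-0.5  -0.87  0.03] rms 0.5959566829587521
scene [384. 249.] 425 mean [689. 236.  50.] zrange [ 9. 60.] normal [0.42 0.04 0.91] rms 11.816254238789487
```

```bash
python3 -m pendant '[[0.75,0,-5,6,0],[0.7,0,0,0,0],[0.65,0,0,0,0],[0.65,0,0,0,0],[0.65,0,0,0,0],[0.65,0,0,-4,0],[0.65,0,0,-4,0],[0.65,0,0,-4,0],[0.65,0,0,-4,0],[0.65,0,0,0,0]]' 20; python3 -c "
from h import *
orange()
cuprect(56,685,238,85)"
python3 -m pendant '[[0.654,0,0,0,0],[0.654,0,0,0,0],[0.654,0,0,0,0],[0.654,0,0,0,0]]' 20; python3 -c "
from h import *
orange()"
```

```text
time: 19.6
tool_pos: [662.6, 250.1, 40.5]
tcp_rot: [179.9, -0.1, 62.2]
ft_force: [-0.2, -0.6, -0.9]
finger_gap: 55.8
top [265. 185.] 25 mean [685. 210.  45.] zrange [18. 70.] normal [-0.49 -0.87  0.02] rms 1.2619480107448862
scene [385. 246.] 494 mean [690. 237.  67.] zrange [23. 79.] normal [ 0.51 -0.03  0.86] rms 13.530559988591389
scene 54 [688.6 238.   81.4  56.8  69.5] z 56.852886
time: 20.2
tool_pos: [661.8, 249.9, 39.1]
tcp_rot: [-180.0, 0.0, 62.2]
ft_force: [1.0, -0.2, -1.1]
finger_gap: 55.6
top [266. 185.] 26 mean [685. 209.  38.] zrange [ 5. 66.] normal [0.47 0.88 0.01] rms 0.5329998526635845
scene [385. 246.] 469 mean [689. 237.  67.] zrange [23. 78.] normal [0.48 0.01 0.88] rms 12.743888881116034
```

```bash
python3 -m pendant '[[0.655,0,0,0,0],[0.655,0,0,0,0],[0.655,0,0,0,0]]' ; python3 -c "
from h import *
orange()" | tail -1
python3 -m pendant '[[0.6555,0,0,0,0],[0.6555,0,0,0,0],[0.6555,0,0,0,0]]' ; python3 -c "
from h import *
orange()"| tail -1
python3 -m pendant '[[0.656,0,0,0,0],[0.656,0,0,0,0],[0.656,0,0,0,0]]' ; python3 -c "
from h import *
orange()"| tail -1
python3 -m pendant '[[0.6565,0,0,0,0],[0.6565,0,0,0,0]]' ; python3 -c "
from h import *
orange()"| tail -1
```

```text
time: 20.6
tool_pos: [661.9, 249.9, 39.2]
tcp_rot: [180.0, 0.0, 62.2]
ft_force: [0.1, -0.6, -0.8]
finger_gap: 55.7
scene [385. 246.] 470 mean [689. 237.  67.] zrange [22. 77.] normal [ 0.47 -0.01  0.88] rms 12.679196038389644
time: 21.0
tool_pos: [661.9, 249.9, 39.2]
tcp_rot: [-180.0, -0.0, 62.2]
ft_force: [-0.2, -0.5, -1.1]
finger_gap: 56.1
scene [385. 246.] 485 mean [690. 236.  66.] zrange [21. 78.] normal [ 0.52 -0.08  0.85] rms 12.99823857044442
time: 21.4
tool_pos: [661.9, 249.9, 39.2]
tcp_rot: [-180.0, 0.0, 62.2]
ft_force: [0.2, -0.3, -0.3]
finger_gap: 56.2
scene [385. 246.] 476 mean [690. 236.  66.] zrange [22. 77.] normal [ 0.46 -0.02  0.89] rms 13.342548698311472
time: 21.7
tool_pos: [661.9, 249.9, 39.2]
tcp_rot: [-180.0, 0.0, 62.2]
ft_force: [0.3, 0.3, -1.6]
finger_gap: 55.7
scene [385. 246.] 478 mean [690. 237.  66.] zrange [21. 78.] normal [ 0.49 -0.02  0.87] rms 12.982789291288288
```

```bash
python3 -m pendant '[[0.657,0,0,0,0],[0.657,0,0,0,0],[0.657,0,0,0,0]]' |tail -1; python3 -c "
from h import *
orange()" | tail -1
python3 -m pendant '[[0.6575,0,0,0,0],[0.6575,0,0,0,0],[0.6575,0,0,0,0]]'  |tail -1; python3 -c "
from h import *
orange()"| tail -1
python3 -m pendant '[[0.658,0,0,0,0],[0.658,0,0,0,0],[0.658,0,0,0,0]]' |tail -1 ; python3 -c "
from h import *
orange()"| tail -1
python3 -m pendant '[[0.6585,0,0,0,0],[0.6585,0,0,0,0]]' |tail -1 ; python3 -c "
from h import *
orange()"| tail -1
```

```text
finger_gap: 55.8
scene [386. 248.] 472 mean [684. 239.  49.] zrange [ 7. 60.] normal [0.41 0.01 0.91] rms 13.377251199296568
finger_gap: 56.4
scene [386. 247.] 462 mean [684. 239.  50.] zrange [ 8. 61.] normal [0.41 0.07 0.91] rms 12.914509922227456
finger_gap: 56.2
scene [386. 247.] 461 mean [683. 239.  50.] zrange [10. 60.] normal [0.39 0.08 0.92] rms 12.275892757414647
finger_gap: 56.4
scene [386. 247.] 466 mean [683. 239.  50.] zrange [ 8. 60.] normal [0.38 0.04 0.92] rms 13.036666435491838
```

```bash
python3 -m pendant '[[0.7,0,-5,16,0],[0.65,0,0,0,0],[0.65,0,0,0,0],[0.65,0,0,0,0],[0.655,0,0,0,0],[0.6555,0,0,0,0],[0.656,0,0,0,0],[0.656,0,0,0,0]]' 20|tail -1
python3 -m pendant '[[0.656,0,0,-1.5,0],[0.656,0,0,-1.5,0],[0.656,0,0,-1.5,0],[0.656,0,0,-1.5,0],[0.656,0,0,-1.5,0],[0.656,0,0,-1.5,0],[0.656,0,0,-1.5,0],[0.656,0,0,-1.5,0],[0.656,0,0,-1.5,0],[0.656,0,0,-1.5,0]]' 20
python3 -c "
from h import *
orange()"
```

```text
finger_gap: 55.9
time: 25.1
tool_pos: [657.5, 252.2, 38.3]
tcp_rot: [180.0, -0.0, 62.2]
ft_force: [1.6, -0.0, -0.1]
finger_gap: 56.0
top [265. 188.] 21 mean [677. 213.  29.] zrange [ 7. 52.] normal [-0.47 -0.88  0.  ] rms 0.3728368838901516
scene [386. 247.] 468 mean [682. 240.  50.] zrange [ 9. 61.] normal [0.36 0.08 0.93] rms 11.787466885727055
```

```bash
python3 -m pendant '[[0.7,0,2,17,0],[0.65,0,0,0,0],[0.65,0,0,0,0],[0.65,0,0,0,0],[0.653,0,0,0,0],[0.654,0,0,0,0],[0.654,0,0,0,0]]' 20|tail -1
python3 -m pendant '[[0.654,0,0,-1.5,0],[0.654,0,0,-1.5,0],[0.654,0,0,-1.5,0],[0.654,0,0,-1.5,0],[0.654,0,0,-1.5,0],[0.654,0,0,-1.5,0],[0.654,0,0,-1.5,0],[0.654,0,0,-1.5,0],[0.654,0,0,-1.5,0],[0.654,0,0,-1.5,0]]' 20
python3 -c "
from h import *
orange()"
```

```text
finger_gap: 55.8
time: 26.9
tool_pos: [659.2, 251.2, 36.3]
tcp_rot: [-180.0, 0.0, 62.2]
ft_force: [-0.5, 0.9, -0.8]
finger_gap: 55.9
top [265. 187.] 24 mean [680. 211.  43.] zrange [11. 73.] normal [-0.47 -0.88  0.  ] rms 0.6013528848054753
scene [386. 245.] 440 mean [686. 239.  68.] zrange [23. 79.] normal [ 0.46 -0.01  0.89] rms 13.181886963071998
```

```bash
python3 -m pendant '[[0.65,0,0,16.5,0],[1,0,0,0,0],[1,0,0,0,0],[1,0,0,0,0],[1,0,-10,-40,0],[1,0,-45,-25,0],[1,0,-45,0,0],[1,0,0,0,0]]' 20; python3 -c "
from h import *
cuprect(56,680,240,85)"
```

```text
time: 27.8
tool_pos: [568.1, 300.2, 84.8]
tcp_rot: [-179.9, -0.0, 62.4]
ft_force: [-0.1, -0.1, -0.2]
finger_gap: 85.5
top 375 [677.1 245.4  56.4  69.7  62. ] z 55.541336
scene 391 [673.9 243.6  57.4  73.6  62. ] z 56.552784
```

```bash
python3 -c "
from h import *
togo(697.2,233.3,26)"
```

```text
tool axes move [  1.2 141.4  58.7] yaw [180.   -0.   62.3] [571.5 298.1  84.6]
```

```bash
python3 -m pendant '[[1,1.2,40,0,0],[1,0,40,0,0],[1,0,40,0,0],[1,0,21.4,20,0],[1,0,0,38.7,0],[1,0,0,0,0],[0.3,0,0,0,0],[0.3,0,0,0,0],[0.3,0,0,0,0],[0.3,0,0,0,0]]' 20
python3 -m pendant '[[0.3,0,0,0,0],[0.3,0,0,2,0],[0.3,0,3.3,0,0],[0.3,0,3.3,-0.3,0],[0.3,0,3.3,-0.2,0],[0.3,0,3.3,0,0]]' 20
python3 -m pendant '[[0.3,0,3.3,0.2,0],[0.3,0,3.3,0.5,0],[0.3,0,3.3,0.7,0],[0.3,0,3.3,0.9,0],[0.3,0,0,0,0]]' 20
python3 -c "
from h import *
orange()"
```

```text
time: 28.9
tool_pos: [698.9, 233.1, 27.9]
tcp_rot: [179.8, -0.1, 62.2]
ft_force: [0.4, 0.3, 5.9]
finger_gap: 55.6
time: 29.5
tool_pos: [709.6, 227.7, 26.5]
tcp_rot: [180.0, -0.1, 62.2]
ft_force: [-4.2, 2.6, 8.1]
finger_gap: 55.6
time: 30.0
tool_pos: [721.5, 221.2, 23.4]
tcp_rot: [180.0, -0.1, 62.2]
ft_force: [-0.9, 3.2, 5.9]
finger_gap: 56.0
top [255. 188.] 341 mean [675. 242.  53.] zrange [14. 82.] normal [-0.92  0.04  0.39] rms 10.816819746711166
scene [395. 248.] 31 mean [690. 267.  75.] zrange [ 34. 149.] normal [-0.22  0.93  0.28] rms 2.96487585537429
scene [375. 254.] 92 mean [718. 214.  54.] zrange [35. 65.] normal [-0.81  0.59  0.04] rms 4.484885449306876
```

It rolled this time (about 28°). Continue.

```bash
python3 -m pendant '[[0.3,0,3.1,1.1,0],[0.3,0,3,1.3,0],[0.3,0,3,1.5,0],[0.3,0,3,1.7,0],[0.3,0,3,2,0],[0.3,0,0,0,0]]' 20
python3 -c "
from h import *
orange()
from bench import optics
c=[]
for n,u,v in (('top',252,190),('scene',380,250)):
    im,d=optics.snapshot(n); c.append(cv2.resize(im[v-35:v+35,u-35:u+35],(400,400),interpolation=cv2.INTER_CUBIC))
cv2.imwrite('pics/tip3.png',np.hstack(c))
"
```

```text
time: 30.7
tool_pos: [734.9, 214.0, 15.6]
tcp_rot: [180.0, -0.1, 62.2]
ft_force: [-1.5, 1.0, 5.1]
finger_gap: 56.0
top [256. 183.] 370 mean [688. 236.  54.] zrange [17. 90.] normal [-0.96 -0.06  0.27] rms 13.386211946655397
scene [393. 250.] 54 mean [694. 260.  64.] zrange [ 32. 136.] normal [-0.05  0.98  0.19] rms 4.689281492032851
scene [372. 259.] 77 mean [732. 208.  47.] zrange [41. 57.] normal [ 0.83 -0.55  0.03] rms 3.8304726269332288
```

View pics/tip3.png

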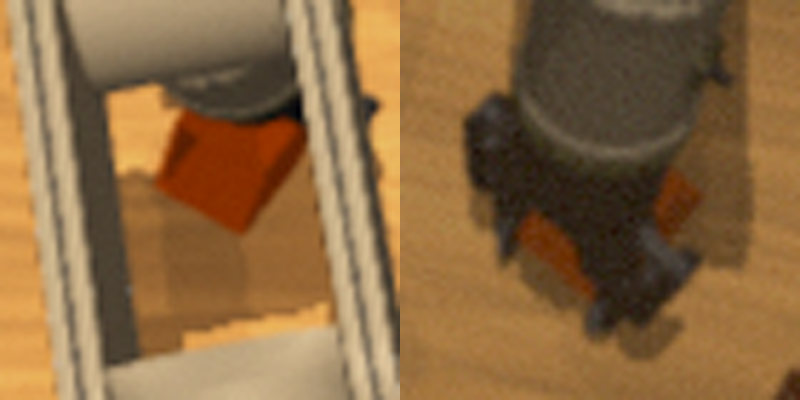

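The cup is tilted about 45–50°: mouth-side face at crop (230,170), base hidden. Forces are small, so continue.

```bash
python3 -m pendant '[[0.3,0,2.5,1.8,0],[0.3,0,2.5,2,0],[0.3,0,2.5,2.2,0],[0.3,0,0,0,0]]' 20
python3 -c "
from h import *
orange()"
```

```text
time: 31.3
tool_pos: [741.6, 210.2, 9.1]
tcp_rot: [179.9, -0.1, 62.2]
ft_force: [0.1, 2.0, 3.7]
finger_gap: 55.6
top [258. 181.] 357 mean [696. 233.  49.] zrange [ 7. 91.] normal [0.99 0.15 0.04] rms 14.619942193504313
scene [391. 251.] 58 mean [700. 257.  63.] zrange [41. 89.] normal [0.13 0.99 0.03] rms 4.849395560694278
scene [369. 261.] 69 mean [739. 203.  41.] zrange [34. 48.] normal [ 0.72 -0.44  0.54] rms 1.8110528153715546
```

```bash
python3 -m pendant '[[0.3,0,2.5,2,0],[0.3,0,2.5,2,0],[0.3,0,2.5,1.5,0],[0.3,0,0,0,0]]' 20
python3 -c "
from h import *
orange()"
```

```text
time: 31.8
tool_pos: [747.6, 206.4, 2.7]
tcp_rot: [-180.0, -0.0, 62.2]
ft_force: [-1.3, 3.4, 6.3]
finger_gap: 55.5
top [259. 179.] 333 mean [704. 229.  43.] zrange [ 4. 87.] normal [0.96 0.07 0.26] rms 13.90945199424961
scene [389. 253.] 64 mean [708. 252.  64.] zrange [ 29. 130.] normal [0.1  0.99 0.04] rms 4.4968148235104355
scene [368. 263.] 69 mean [746. 200.  36.] zrange [28. 68.] normal [-0.82  0.55  0.18] rms 3.4900965999681
```

Past the balance point; release and retract.

```bash
python3 -m pendant '[[1,0,0,0,0],[1,0,0,0,0],[1,0,0,0,0],[1,0,0,-10,0],[1,0,0,-45,0],[1,0,0,-45,0],[1,0,-45,0,0],[1,0,-45,0,0],[1,0,-45,0,0],[1,0,0,0,0]]' 20; python3 -c "
from h import *
cuprect(70,725,215,75,save='pics/up.png')"
```

```text
time: 32.9
tool_pos: [622.1, 271.7, 101.3]
tcp_rot: [-179.7, 0.2, 62.4]
ft_force: [0.8, -0.8, -0.2]
finger_gap: 85.3
top 92 [735.6 214.9  56.4  56.1  61.9] z 69.33294
scene 132 [732.9 212.2  57.   58.6  61.9] z 69.913864
```

View pics/up.png

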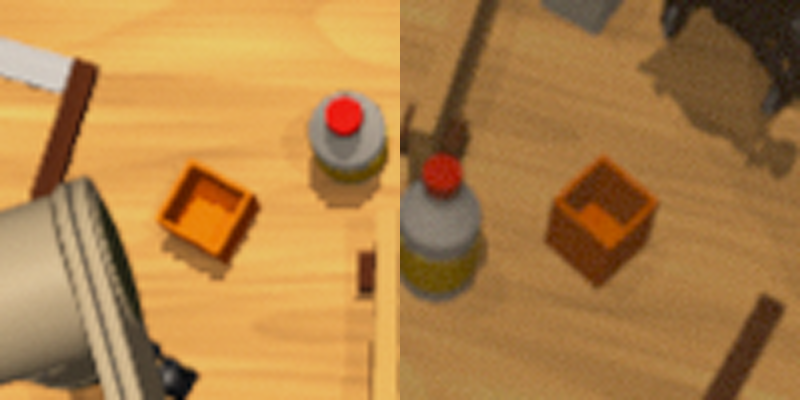

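Cup stands mouth-up, open mouth at crops (205,205) and (605,215). Now grip centrally.

```bash
python3 -c "
from h import *
togo(734.8,214,27)"
```

```text
tool axes move [  0.7 121.   76.2] yaw [180.   -0.   62.3] [627.3 269.7 103.2]
```

```bash
python3 -m pendant '[[1,0.7,40,0,0],[1,0,40,0,0],[1,0,41,0,0],[1,0,0,38,0],[1,0,0,38,0],[1,0,0,0,0],[1,0,0,0,0]]' 20; python3 -m pendant '[[0.3,0,0,0,0],[0.3,0,0,0,0],[0.3,0,0,0,0],[0.3,0,0,0,0],[0.3,0,0,0,0],[0.3,0,0,0,0]]' 40;python3 -m pendant '[[0.3,0,0,-20,0],[0.3,0,0,-45,0],[0.3,0,0,-45,0],[0.3,0,0,-40,0],[0.3,0,0,0,0]]' 40;python3 -c "
from h import *
cuprect(220,735,214,60)
togo(517,-114)"
```

```text
time: 33.7
tool_pos: [735.4, 212.1, 25.7]
tcp_rot: [-179.9, 0.1, 62.1]
ft_force: [0.3, 0.2, 0.6]
finger_gap: 85.5
time: 34.3
tool_pos: [737.7, 213.8, 30.3]
tcp_rot: [179.7, -0.2, 62.2]
ft_force: [0.4, 0.5, 6.6]
finger_gap: 55.5
time: 34.8
tool_pos: [739.6, 214.3, 189.0]
tcp_rot: [179.3, -0.6, 62.2]
ft_force: [-0.3, 0.4, 0.9]
finger_gap: 55.2
scene 94 [746.4 207.3  81.5  37.6  50.4] z 221.39133
tool axes move [-392.3  -41.4   -1.6] yaw [179.8  -0.2  62.2] [736.8 213.6 180.8]
```

```bash
python3 -m pendant '[[0.3,0,-20,0,0],[0.3,0,-21,0,0],[0.3,-39,0,0,0],[0.3,-39,0,0,0],[0.3,-39,0,0,0],[0.3,-39,0,0,0],[0.3,-39,0,0,0],[0.3,-39,0,0,0],[0.3,-39,0,0,0],[0.3,-39,0,0,0]]' 40;python3 -m pendant '[[0.3,-39,0,0,0],[0.3,-39,0,0,0],[0.3,0,0,0,8.4],[0.3,0,0,0,8.4],[0.3,0,0,0,8.4],[0.3,0,0,0,8.4],[0.3,0,0,0,8.4],[0.3,0,0,0,8.4],[0.3,0,0,0,0],[0.3,0,0,0,0]]' 40;python3 -c "
from h import *
togo(517,-114,88)"
```

```text
time: 35.9
tool_pos: [551.2, -44.5, 174.8]
tcp_rot: [-179.8, 0.1, 62.2]
ft_force: [0.4, -0.7, -0.8]
finger_gap: 55.4
time: 36.9
tool_pos: [516.3, -112.2, 175.4]
tcp_rot: [-179.9, 0.1, 12.0]
ft_force: [-0.4, 0.5, -1.4]
finger_gap: 55.7
tool axes move [ 0.5  2.  87.4] yaw [-1.799e+02  1.000e-01  1.200e+01] [ 516.3 -112.2  175.4]
```

```bash
python3 -m pendant '[[0.3,0.5,2,25,0],[0.3,0,0,25,0],[0.3,0,0,20,0],[0.3,0,0,0,0],[0.3,0,0,0,0],[0.3,0,0,0,0]]' 40; python3 - <<'E'
from bench import optics
from h import *
a=np.deg2rad(11.8);ex=np.array([np.cos(a),np.sin(a)]);ey=np.array([-ex[1],ex[0]])
c=[]
for n in ("top","scene"):
    im,d=optics.snapshot(n);P=cloud(optics.camera_params(n),d);H=masks(im).astype(int)
    m=(H[...,0]<=14)&(H[...,0]>=3)&(H[...,1]>170)&(d>0)&(P[...,2]>50)&(P[...,2]<160)&(np.hypot(P[...,0]-517,P[...,1]+114)<60)
    q=P[m];print(n,len(q))
    if len(q)<10: continue
    X=(q[:,:2]-[517,-114])@ex;Y=(q[:,:2]-[517,-114])@ey
    print("X pct",np.percentile(X,[2,10,50,90,98]).round(1),"Y",np.percentile(Y,[2,10,50,90,98]).round(1),"Z",np.percentile(q[:,2],[1,5,50,95,99]).round(1))
    for nm,A,B in (("+x",X,Y),("+y",Y,X)):
        f=(A>22)&(A<34)&(abs(B)<25)
        if f.sum()>8: k=np.polyfit(B[f],A[f],1);print(nm,"face",f.sum(),np.median(A[f]).round(1),"slope deg",np.degrees(np.arctan(k[0])).round(1),"vs z",np.degrees(np.arctan(np.polyfit(q[f,2],A[f],1)[0])).round(1))
    v,u=np.argwhere(m).mean(0).astype(int);c.append(cv2.resize(im[v-40:v+40,u-40:u+40],(400,400),interpolation=cv2.INTER_CUBIC))
cv2.imwrite("pics/hov.png",np.hstack(c))
E
```

```text
time: 37.5
tool_pos: [518.9, -114.7, 107.9]
tcp_rot: [179.9, -0.1, 11.8]
ft_force: [1.1, 0.3, -0.5]
finger_gap: 55.5
top 3
scene 261
X pct [-25.  -23.8  27.3  30.7  32.1] Y [-23.9 -16.9  14.9  29.3  29.7] Z [ 79.6  83.7 113.8 148.8 151.6]
+x face 139 28.7 slope deg 0.4 vs z 0.7
+y face 41 29.3 slope deg 2.4 vs z -2.1
```

View pics/hov.png

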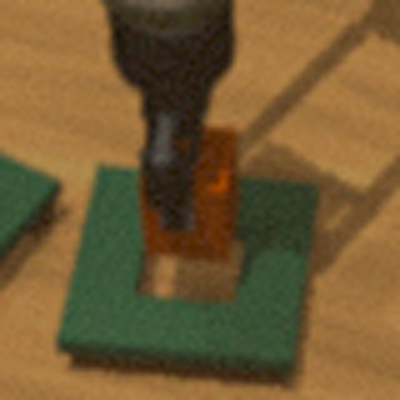

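Scene view: the cup is upright at crop (190,190), above the square cutout (190,275), sides parallel. It is about 1–2 mm off toward +y, with base about 79 mm above the bench. Correct and lower to about 56.

```bash
python3 -m pendant '[[0.3,0,0.5,6,0],[0.3,0,0.5,6,0],[0.3,0,0.5,6,0],[0.3,0,0,5,0],[0.3,0,0,0,0],[0.3,0,0,0,0],[0.3,0,0,0,0],[0.3,0,0,0,0],[0.3,0,0,0,0]]' 40; python3 - <<'E'
from bench import optics
from h import *
im,d=optics.snapshot("scene");P=cloud(optics.camera_params("scene"),d);H=masks(im).astype(int)
a=np.deg2rad(11.8);ex=np.array([np.cos(a),np.sin(a)]);ey=np.array([-ex[1],ex[0]])
X=(P[...,:2]-[517,-114])@ex;Y=(P[...,:2]-[517,-114])@ey;Z=P[...,2]
o=(H[...,0]<=14)&(H[...,0]>=3)&(H[...,1]>170)&(Z>45)&(Z<160)&(np.hypot(X,Y)<60)
f=o&(X>22)&(X<34)&(abs(Y)<24);g=o&(Y>22)&(Y<34)&(abs(X)<24)
print("X off",np.median(X[f])-28,"Y off",np.median(Y[g])-28,f.sum(),g.sum(),"Zmin",np.percentile(Z[o],[1,4,99]),"slope",np.degrees(np.polyfit(Y[f],X[f],1)[0]),np.degrees(np.polyfit(X[g],Y[g],1)[0]))
gr=(H[...,0]>50)&(H[...,0]<90)&(H[...,1]>100)&(abs(Z-40)<6)&(np.hypot(X,Y)<115)&(Y>-85)
r=cv2.minAreaRect(np.ascontiguousarray(np.stack([X[gr],Y[gr]],1).astype(np.float32)));print("plate rel",r,"pct",np.percentile(X[gr],[1,99]),np.percentile(Y[gr],[1,99]),np.median(Z[gr]))
cv2.imwrite("pics/end.png",cv2.resize(im[130:250,230:360],(650,600)))
E
```

```text
time: 38.5
tool_pos: [518.5, -115.9, 83.6]
tcp_rot: [180.0, -0.0, 11.8]
ft_force: [-0.0, -0.1, -0.4]
finger_gap: 55.5
X off -0.11203503018865746 Y off 0.029466382587436613 116 38 Zmin [ 55.05476262  58.09187602 136.23555646] slope 0.3916485026950171 2.506514971539673
plate rel ((3.3353958129882812, -1.13262939453125), (147.80636596679688, 151.80810546875), 0.1601366102695465) pct [-69.09310894  77.15800509] [-76.21310333  74.8440157 ] 41.219212094104705
```

View pics/end.png

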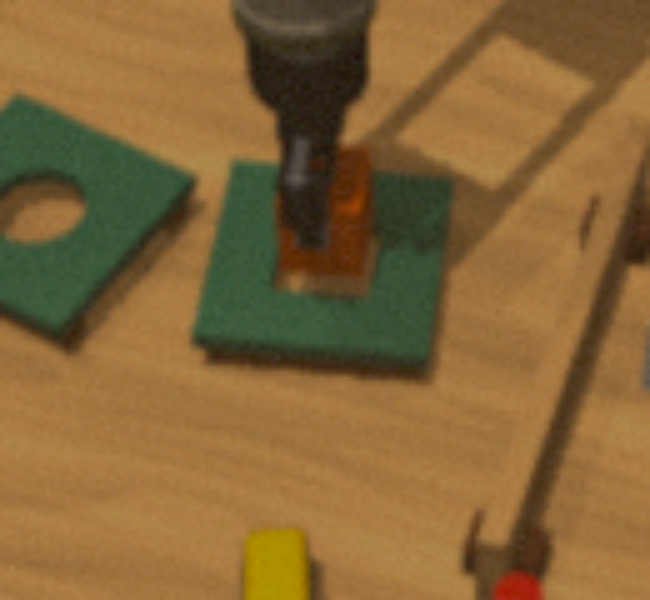

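The cup hovers level over the square cutout, crop (325,230). Its base is at about 55 mm and offsets are about 1 mm.

```bash
python3 -c "
from bench import r,hand_in
print(r.sense()['qd'].round(2)); hand_in()"
```

```text
[ 0.02 -0.04  0.12  0.03  0.04 -0.05]
the job is handed in; nothing more can be done
```

I turned the orange cup mouth-up and carried it over the board. I handed in with it still gripped and hovering over the square cutout, at about 38.5 s of the 72 s allowed. `hand_in` gives no verdict, so success is unconfirmed.

**How it went:** I rolled the cup over two bench edges with a light grip, then regripped it at its centre for the carry. My first try at the second quarter turn slid instead of tipping. Letting the base swing down in a loosened grip also failed, and the cup dropped back onto its side from about 17 mm each time. Gripping nearer the base edge worked.

**Last checks:**

| Check | Result | Limit |
|---|---|---|
| Centring on the cutout | about 0–2 mm off | 7 mm |
| Base above the plate's top face | about 15 mm | 4–30 mm |
| Sides parallel to the cutout | tool at 11.8°, as measured for the cutout; one face fit 0.4°, the other 2.5° from few points | 8° (0.14 rad) |
| Upright | tool vertical; face fits within about 2° before the final lowering | about 8.6° (0.15 rad) |
| Stillness | joint speeds about 0.1°/s or less | 20 mm/s |

- **Disagreement:** the two cameras differed by 2–3 mm on absolute positions. At the end only the scene camera could see the cup.
- **Not checked at the end:** I did not re-measure the drill, jigsaw, glue bottle or tape measure. I planned the moves clear of them, the plates and the board, and the readings I took showed no sign of contact with them.

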